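# Push a row of block batteries home in a loading rail and close the keeper

### The job

Four dark block batteries stand in a row, touching, in the aluminium loading rail. Push the whole row along the rail from behind, keeping it together and upright, until it sits tight against the blue end stop; then swing the red keeper arm fully shut across the rail behind the last battery. Only push with the fingers: do not pick up, lift or tip any battery of the row, and leave the spare battery beside the rail, the tin and the solder spool where they stand.

Things in the scene. Friction and masses are not known exactly. Their poses are not given: they have to be found in the camera images.
- rail: Fixed aluminium channel, 240 mm long (x), 30 mm wide (y). Origin: centre of its underside, on the worktop. Floor 4 mm thick; guide lips 19.8 mm apart inside, 14 mm high above the worktop. A blue end stop, 38 mm high, stands at the +x end, its face at x = +104 mm. The -x end is open. The batteries slide toward +x; with all four home the rear face of the row is at x = 0.
- cell_1: Dark block battery standing upright on the rail's floor, 26 mm along the rail, 18 mm across, 48 mm high, about 45 g; the one nearest the end stop. Origin: centre of its underside. Its z is up, its own x and y are turned a quarter turn from the rail's. The free gap to the stop is 40 to 95 mm at the start. The row slides with a few newtons at most.
- cell_2: Dark block battery like cell_1, standing upright, 26 mm along the rail, 18 mm across. Origin: centre of its underside. Second from the stop, touching its neighbours.
- cell_3: Dark block battery like cell_1, standing upright, 26 mm along the rail, 18 mm across. Origin: centre of its underside. Third from the stop, touching its neighbours.
- cell_4: Dark block battery like cell_1, standing upright, 26 mm along the rail, 18 mm across. Origin: centre of its underside. The last of the row: its rear face, 13 mm behind its centre toward the rail's -x, is free to be pushed.
- keeper (a joint): Red arm, an upright bar 10 mm thick, 64 mm long, 16 to 36 mm above the worktop, turning level about a pivot at rail x = -9, y = +27 mm. 0 = shut on its stop: points to rail -y, across the rail, 4 mm behind a row that is home. 1.57 = points to rail -x, beside the rail; beyond, outward (limit 2.2). Starts at 1.45 to 1.9, stays where left, turns with about 0.5 N at its end.
- keeper_tip (a point): Point in the middle of the keeper arm's thickness and height, 60 mm from its pivot, 26 mm above the worktop.
- spare_cell: A fifth dark block battery, 18x26x48 mm, standing loose on the worktop beside the rail; to be left alone. Origin: centre of its underside.
- flux_tin: Cream tin with a red lid, 54 mm wide, 23 mm high, loose on the worktop; to be left alone. Origin: centre of its underside.
- solder_spool: Blue spool of solder wire, 64 mm wide, 35 mm high, loose on the worktop beyond the rail; to be left alone. Origin: centre of its underside.
Things that resemble listed ones, but are neither listed nor needed, are in the scene too. What is shaped like the cell_3 but purple or yellow is not meant.

How it is judged:
On the way, in this order (a step that is already met when the one before it is completed fails the run):
1. the whole row is against the end stop, the keeper still open (x of cell_1 in the frame of rail between 0.088 and 0.094 m and x of cell_2 in the frame of rail between 0.062 and 0.068 m and x of cell_3 in the frame of rail between 0.036 and 0.042 m and x of cell_4 in the frame of rail between 0.01 and 0.016 m and value of joint keeper above 0.6 rad), for 0.2 s.
2. the keeper arm is shut behind the row (x of cell_1 in the frame of rail between 0.088 and 0.094 m and x of cell_2 in the frame of rail between 0.062 and 0.068 m and x of cell_3 in the frame of rail between 0.036 and 0.042 m and x of cell_4 in the frame of rail between 0.01 and 0.016 m and value of joint keeper below 0.1 rad), for 0.2 s.
At the end, for the whole second after the job is handed in: All four batteries stand upright and at rest on the rail's floor, each within 3 mm of its place in a tight row against the end stop, and the keeper arm is shut to within 0.1 rad (all of step 2 and z of each of cell_1, cell_2, cell_3, cell_4 in the frame of rail below 0.008 m and angle between each of cell_1, cell_2, cell_3, cell_4's own z axis and vertical below 0.1 rad and linear speed of each of cell_1, cell_2, cell_3, cell_4 below 0.01 m/s); the robot touches nothing.
It fails at once if a battery of the row is lifted more than 6 mm off the rail's floor (z of any of cell_1, cell_2, cell_3, cell_4 in the frame of rail above 0.01 m).
It fails at once if a battery of the row is tipped by more than 0.25 rad (angle between any of cell_1, cell_2, cell_3, cell_4's own z axis and vertical above 0.25 rad).
It fails at once if the row comes apart: a gap of more than 10 mm opens between two batteries (horizontal distance between cell_1 and cell_2 above 0.036 m or horizontal distance between cell_2 and cell_3 above 0.036 m or horizontal distance between cell_3 and cell_4 above 0.036 m).
It fails at once if the spare battery, the tin or the spool is moved more than 15 mm or tipped over (distance of any of spare_cell, flux_tin, solder_spool from where it was at the start of the episode above 0.015 m or angle between any of spare_cell, flux_tin, solder_spool's own z axis and vertical above 0.5 rad).
It also fails if it takes over 42 s, if anything falls off the work surface, if the arm or the gripper's body presses on something with over 40 N, if the wrist force passes 120 N, or if a joint passes its speed limit or range.

### The arm

A 7-joint arm with a two-finger parallel gripper is mounted at the origin on a cart in front of the work surface, level with it; the furniture and walls round the work are solid. World frame = base frame: x ahead of the robot, y to its left, z up, the work surface at z = 0. Lengths are in m, angles in rad, forces in N, time in s.
With the tool pointing down it reaches from about 0.4 to 0.9 m from the base axis. Payload 5.5 kg.
Tool frame: the origin (TCP) lies midway between the tips of the shut fingers; the grasp point (between the pads) lies 19 mm behind it (manip.grip_depth is the distance from the TCP to the grasp point, in m); z points along the fingers, y is the line along which they close (so a half turn about z gives the same grasp; the last joint's range is limited). The gripper opens to 92 mm and grips with 3 to 60 N. Pads are 19 mm wide; open, the fingers measure 130 mm over their backs; the gripper's body (75 mm by 190 mm) begins 47 mm behind the grasp point.
Start: joints at [-0.931, 0.501, -0.427, 1.55, 0.221, 1.138, -0.21], TCP at [0.239, 0.604, 0.227] pointing down, gripper open.
Joint ranges: [-2.88, 2.88], [-0.31, 2.03], [-1.54, 1.56], [0.2, 2.42], [-1.41, 4.55], [0.19, 2.02], [-2.57, 2.57]. Speed limits (rad/s): [2.57, 2.57, 3.14, 3.14, 3.14, 3.14, 3.14].

### API

Orientations are given as a unit quaternion [x, y, z, w].
In Python, from bench import manip, effector, viewer gives the robot as it stands. Calls block until the motion is done:
- manip.move_pose(position, orientation): joint-space move of the TCP to a pose.
- manip.servo_line(position, ori=None, vel=0.15): straight line of the TCP; ori=None keeps the orientation; vel is the mean speed in m/s.
- manip.movej(angles): joint-space move.
- effector.open_jaws() and effector.close(f_grip=None): open the fingers fully, or close them until they stop; f_grip is the grip in N (None keeps the last).
- manip.sleep(seconds).
- manip.solve_ik(position, orientation): joint angles nearest the present ones, or None.
- viewer.get_image(name): name is "scene" or "top"; returns the picture (384x512x3 uint8, red, green, blue); there is no depth.
- viewer.get_calibration(name): a dict with "vfov" (degrees; the focal length in pixels is half the picture's height over the tangent of half this angle, whatever the lens; pixels are square), "cx", "cy" (the principal point, pixels), "eye" and "attitude" of the camera in the world. Camera axes: x right, y down, z forward; pixel columns grow to the right and rows downward; lengths in m; the calibration is good to about 2 mm. A picture is of the moment at which its call begins. get_calibration takes no time and is no camera call.
A pose or a line that the arm cannot do raises manip.PlanningError and nothing moves.
- manip.hand_in(): hands the job in, once; it reports no verdict.
Readings, each from a call of its own:
- manip.current_clock(): time.
- manip.current_q(): joint angles.
- manip.current_joint_velocities(): joint speeds.
- manip.current_tau(): joint torques, N m.
- manip.current_tool_pos(): TCP position.
- manip.current_tcp_rot(): TCP orientation.
- manip.current_force(): force on the tool from outside, world axes, zero at the start.
- manip.current_wrist_torque(): the same for the moment, N m.
- manip.current_finger_gap(): finger opening in m.
Only numpy, scipy, OpenCV 4.12 (cv2) and the standard library are available. Lean on these libraries where they do the work, as an engineer would, in place of code of your own. Each camera call takes 0.05 s, during which the arm holds its last target. There are 200 camera calls.

## Working session

There is one attempt and no reset: what is moved stays moved. The work goes in short steps, each a Python script; the robot and the scene stay as the last script left them, time stands still between calls to the robot, and variables do not carry over. Pictures are saved under pics/ and viewed, on a budget of 10 in all, crops included, one or two more only if the job needs it, and the job is handed in when it is done.

```bash
mkdir -p pics; ls
python3 - <<'E'
from bench import manip, effector, viewer
import cv2
for n in("scene","top"):
    print(n,viewer.get_calibration(n))
    im=viewer.get_image(n); cv2.imwrite(f"pics/{n}0.png",im[:,:,::-1])
    
print(manip.current_tool_pos(),manip.current_tcp_rot(),manip.current_clock())
E
```

```text
pics
scene {'vfov': 44.7571697207062, 'cx': 243.32568611921985, 'cy': 190.65592107237953, 'eye': array([0.05052443, 0.5708683 , 0.50735203]), 'attitude': array([-0.24059446,  0.82286569, -0.49207004,  0.1512397 ])}
top {'vfov': 47.39357423596793, 'cx': 261.847996619353, 'cy': 195.73265474314894, 'eye': array([ 0.30300605, -0.08702211,  1.13797235]), 'attitude': array([-0.69534079,  0.71224103, -0.0724134 ,  0.06300956])}
[0.23895937 0.60379039 0.22577404] [ 1.87258666e-01  9.82310237e-01 -8.67577906e-04 -1.92183441e-04] 0.1
```

View pics/scene0.png

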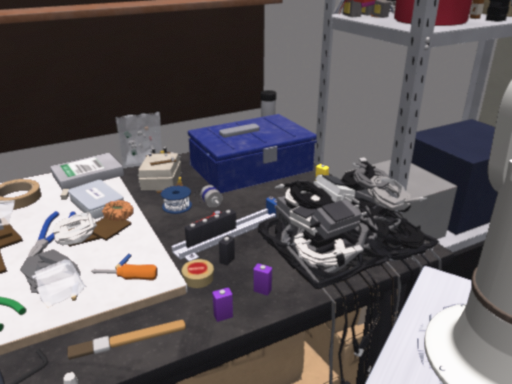

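View pics/top0.png

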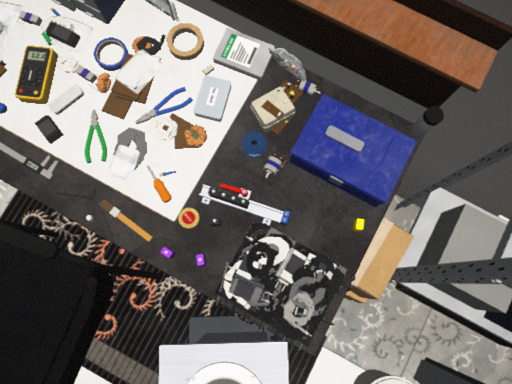

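The scene view shows the row at about (210,226), the rail from (175,248) to (275,210) and the spare at (227,250). The top view shows the rail from (203,193) to (288,216), with the blue stop at (286,216) and the red keeper at (235,190). I'll enlarge both.

```bash
cat > h.py <<'E'
import numpy as np, cv2
from scipy.spatial.transform import Rotation as R
from bench import manip, effector, viewer
def K(n):
    c=viewer.get_calibration(n); f=192/np.tan(np.radians(c['vfov'])/2)
    return c,f,R.from_quat(c['attitude']).as_matrix()
def on_plane(n,u,v,z):
    c,f,M=K(n); d=M@np.array([(u-c['cx'])/f,(v-c['cy'])/f,1]); e=c['eye']
    return e+d*(z-e[2])/d[2]
def proj(n,p):
    c,f,M=K(n); q=M.T@(np.asarray(p)-c['eye']); return np.array([c['cx']+f*q[0]/q[2],c['cy']+f*q[1]/q[2]])
def crop(n,x0,y0,w,h,s,name,im=None):
    im=viewer.get_image(n) if im is None else im
    o=cv2.resize(im[y0:y0+h,x0:x0+w,::-1],None,fx=s,fy=s,interpolation=cv2.INTER_CUBIC)
    for i in range(0,w,10): cv2.putText(o,str(x0+i),(i*s,8),0,.3,(0,255,255),1); cv2.line(o,(i*s,10),(i*s,14),(0,255,255),1)
    for i in range(10,h,10): cv2.putText(o,str(y0+i),(0,i*s+3),0,.3,(0,255,255),1); cv2.line(o,(20,i*s),(24,i*s),(0,255,255),1)
    cv2.imwrite(f"pics/{name}.png",o)
E
python3 - <<'E'
from h import *
crop("top",190,170,112,64,7,"t1"); crop("scene",165,185,125,95,6,"s1")
for u,v in((203,193),(288,216),(189,218),(255,145),(215,222)): print(u,v,on_plane("top",u,v,0.02))
for u,v in((175,250),(275,212),(198,275),(176,198),(227,260)): print(u,v,on_plane("scene",u,v,0.0))
E
```

```text
203 193 [0.53068949 0.048256   0.02      ]
288 216 [ 0.4650892  -0.17088168  0.02      ]
189 218 [0.46587647 0.08418531 0.02      ]
255 145 [ 0.65794563 -0.08992084  0.02      ]
215 222 [0.45393166 0.01741947 0.02      ]
175 250 [0.55486671 0.0409792  0.        ]
275 212 [ 0.46479122 -0.17916964  0.        ]
198 275 [0.47233176 0.07699738 0.        ]
176 198 [ 0.68489559 -0.11532052  0.        ]
227 260 [0.45441338 0.01480583 0.        ]
```

View pics/t1.png

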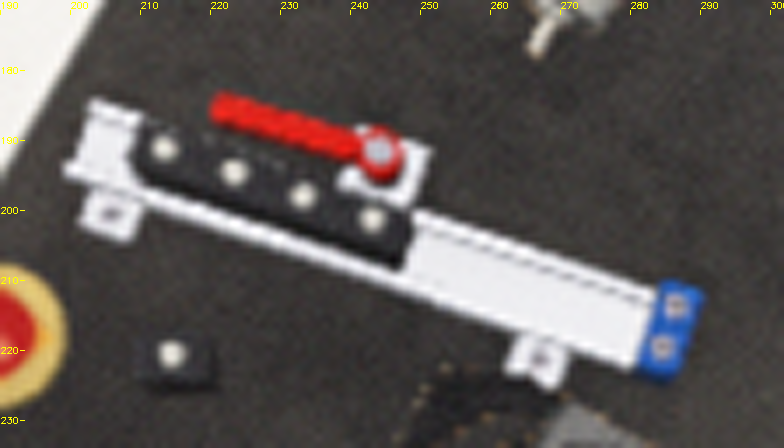

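View pics/s1.png

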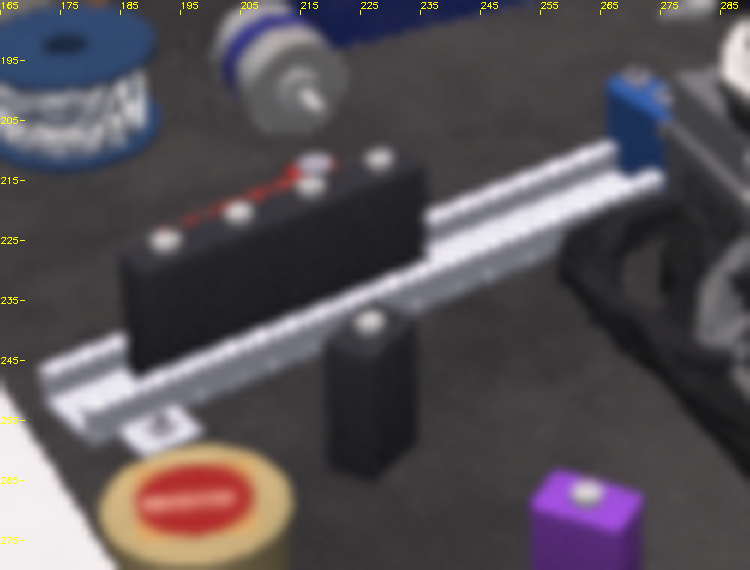

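Top crop: cell terminals run from (213.6,191.3) to (243.1,201.3), the pivot is at (244.1,191.6) and the stop's centre is at (285.6,216.6). In the scene crop the row's terminals run from (192.5,225) to (228.2,211.3), the stop's top corners are at (266.3,198) and (276.3,203.7), and the rear lip corner is at (172,247). I'll fit the rail pose from these and triangulate the cells.

```bash
cat > fit.py <<'E'
from h import *
from scipy.optimize import least_squares
T=lambda x,y:("top",190+x/7,170+y/7); S=lambda x,y:("scene",165+x/6,185+y/6)
F=[(T(90,100),(-.12,.015,.014)),(T(669,326),(.112,0,.038)),(T(660,280),(.104,.015,.038)),(T(379,151),(-.009,.027,.04)),
(S(608,78),(.104,.015,.038)),(S(668,112),(.104,-.015,.038)),(S(42,372),(-.12,.015,.014)),(S(95,443),(-.12,-.015,0)),(S(315,160),(-.009,.027,.04))]
def w(p,q):
    c,s=np.cos(p[2]),np.sin(p[2]); return np.array([p[0]+c*q[0]-s*q[1],p[1]+s*q[0]+c*q[1],q[2]])
res=lambda p:np.ravel([proj(o[0],w(p,q))-o[1:] for o,q in F])
r=least_squares(res,[.49,-.06,-1.86],loss='soft_l1'); P=r.x
print("rail",P,np.round(res(P).reshape(-1,2),1).tolist())
def inv(p,X):
    c,s=np.cos(p[2]),np.sin(p[2]); d=X[:2]-p[:2]; return np.array([c*d[0]+s*d[1],-s*d[0]+c*d[1],X[2]])
def tri(a,b):
    return least_squares(lambda X:np.r_[proj(a[0],X)-a[1:],proj(b[0],X)-b[1:]],[.5,0,.05]).x
for n,a,b in(("c4",(165,149),(165,240)),("c3",(235,172),(238,212)),("c2",(304,195),(311,185)),("c1",(372,219),(379,158)),("spare",(172,354),(370,322)),("pivot",(379,151),(315,160))):
    print(n,np.round(inv(P,tri(T(*a),S(*b))),4))
print("stop tri (.104,.015,.038)",np.round(inv(P,tri(T(660,280),S(608,78))),4))
print("tip",np.round(inv(P,on_plane(*T(218,104),.036)),4))
for n,a in(("tin",("top",189,218)),("spool",("top",255,145)),("cyl",("top",272,168))): print(n,np.round(inv(P,on_plane(*a,.03)),3))
np.save("rail.npy",P)
E
python3 fit.py
```

```text
rail [ 0.49902357 -0.05902228 -1.92231566] [[0.3, 0.3], [0.4, 0.3], [0.5, 0.3], [0.2, 0.2], [-0.4, 0.2], [-1.0, 0.2], [-0.1, -1.2], [-0.2, 0.9], [0.1, 0.5]]
c4 [-0.0818  0.0006  0.0518]
c3 [-0.0551  0.0009  0.0515]
c2 [-0.0284  0.0007  0.0515]
c1 [-0.0023  0.0003  0.0521]
spare [-0.0543 -0.0686  0.0472]
pivot [-0.0093  0.0268  0.0415]
stop tri (.104,.015,.038) [0.1034 0.0144 0.0392]
tip [-0.0719  0.0256  0.036 ]
tin [-0.121 -0.081  0.03 ]
spool [-0.025  0.157  0.03 ]
cyl [0.038 0.112 0.03 ]
```

The fit is good to about 1 mm: the row's rear face is at rail x of about -0.095, and the keeper is at about 1.55 rad. Next I'll shut the fingers and go behind the row, with the closing axis along the rail so that only 19 mm lies across it.

```bash
cat >> h.py <<'E'
try: P=np.load("rail.npy")
except OSError: P=None
def W(x,y,z):
    c,s=np.cos(P[2]),np.sin(P[2]); return np.array([P[0]+c*x-s*y,P[1]+s*x+c*y,z])
def RAIL():
    X=manip.current_tool_pos(); c,s=np.cos(P[2]),np.sin(P[2]); d=X[:2]-P[:2]; return np.round([c*d[0]+s*d[1],-s*d[0]+c*d[1],X[2]],4)
def FR():
    f=manip.current_force(); c,s=np.cos(P[2]),np.sin(P[2]); return np.round([c*f[0]+s*f[1],-s*f[0]+c*f[1],f[2]],2)
def ori(sg):
    y=sg*np.array([np.cos(P[2]),np.sin(P[2]),0]); z=np.array([0,0,-1.]); return R.from_matrix(np.c_[np.cross(y,z),y,z]).as_quat()
E
python3 - <<'E'
from h import *
for sg in(1,-1):
    for p in((-.122,0,.15),(-.122,0,.02),(-.019,0,.02),(-.08,.075,.02),(-.033,-.01,.02)):
        q=manip.solve_ik(W(*p),ori(sg)); print(sg,p,None if q is None else np.round(q,2))
effector.close(10)
q=[manip.solve_ik(W(-.122,0,.15),ori(s)) for s in(1,-1)]
ok=[(abs(a-manip.current_q()).max(),s) for a,s in zip(q,(1,-1)) if a is not None]
sg=min(ok)[1]; np.save("sg.npy",sg)
manip.move_pose(W(-.122,0,.15),ori(sg)); manip.sleep(.3); print(sg,RAIL(),FR(),manip.current_finger_gap())
manip.servo_line(W(-.122,0,.045),vel=.1); manip.sleep(.3); print(RAIL(),FR(),manip.current_clock())
a=viewer.get_image("scene"); b=viewer.get_image("top")
crop("scene",150,165,110,100,5,"a",a); crop("top",190,160,75,60,5,"b",b)
A,B=cv2.imread("pics/a.png"),cv2.imread("pics/b.png"); o=np.zeros((500,375,3),'u1'); o[:300]=B
o=np.hstack([A[:, :420],o]); cv2.imwrite("pics/hover.png",o); print(o.shape)
E
```

```text
1 (-0.122, 0, 0.15) [-0.41  0.38  0.32  1.91 -0.15  0.87 -1.94]
1 (-0.122, 0, 0.02) [-0.39  0.59  0.3   1.97 -0.29  0.62 -1.83]
1 (-0.019, 0, 0.02) [-0.3   0.57  0.4   2.06 -0.39  0.59 -1.55]
1 (-0.08, 0.075, 0.02) [-0.24  0.66  0.28  1.83 -0.27  0.69 -1.73]
1 (-0.033, -0.01, 0.02) [-0.32  0.56  0.38  2.07 -0.37  0.58 -1.6 ]
-1 (-0.122, 0, 0.15) [-0.03  0.38 -0.15  1.9   0.07  0.87  1.  ]
-1 (-0.122, 0, 0.02) [-0.    0.58 -0.18  1.96  0.18  0.62  0.92]
-1 (-0.019, 0, 0.02) [ 0.14  0.54 -0.13  2.05  0.13  0.57  1.14]
-1 (-0.08, 0.075, 0.02) [ 0.1   0.65 -0.16  1.82  0.16  0.68  1.06]
-1 (-0.033, -0.01, 0.02) [ 0.12  0.53 -0.14  2.06  0.14  0.56  1.09]
-1 [-0.1225 -0.0002  0.15  ] [0.3  0.48 0.36] 0.00014051342671553193
[-0.1221  0.0003  0.0454] [0.54 0.07 0.89] 5.6833
(500, 795, 3)
```

View pics/hover.png

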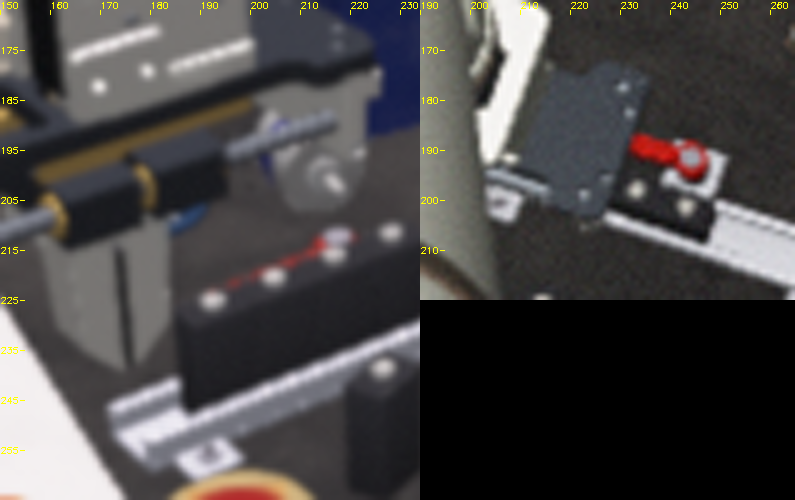

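The hover view shows the tips over the rail's rear end at (175,239), clear of the white board. The finger backs taper toward the tips, so pushing with a back would contact too high. I'll turn 90° and push with the flat 19 mm side instead, tips just above the lips and 3 mm off centre, away from the keeper.

```bash
cat >> h.py <<'E'
def ori2(sg):
    y=sg*np.array([-np.sin(P[2]),np.cos(P[2]),0]); z=np.array([0,0,-1.]); return R.from_matrix(np.c_[np.cross(y,z),y,z]).as_quat()
E
python3 - <<'E'
from h import *
manip.servo_line(W(-.125,0,.12),vel=.15)
p=W(-.116,-.003,.09); q0=manip.current_q(); c=[]
for s in(1,-1):
    q=manip.solve_ik(p,ori2(s)); print(s,None if q is None else np.round(q,2))
    if q is not None: c.append((abs(q-q0).max(),s))
sg=min(c)[1]; np.save("sg.npy",sg)
manip.move_pose(p,ori2(sg)); manip.servo_line(W(-.116,-.003,.019),vel=.1); manip.sleep(.3)
print(RAIL(),FR())
for x in(-.11,-.105,-.10,-.09,-.08):
    manip.servo_line(W(x,-.003,.019),vel=.04); print(RAIL(),FR())
print(manip.current_clock())
a=viewer.get_image("scene"); b=viewer.get_image("top")
crop("scene",150,165,110,100,5,"a",a); crop("top",190,160,75,60,5,"b",b)
A,B=cv2.imread("pics/a.png"),cv2.imread("pics/b.png"); o=np.zeros((500,375,3),'u1'); o[:300]=B
cv2.imwrite("pics/push.png",np.hstack([A[:, :420],o]))
E
```

```text
1 [-0.3   0.46  0.2   1.96 -0.13  0.74 -0.38]
-1 [ 0.24  0.5  -0.48  1.94  0.32  0.78  2.37]
[-0.1162 -0.0026  0.0195] [0.27 0.02 0.12]
[-0.1094 -0.003   0.019 ] [ 0.74 -0.51 -0.27]
[-0.1046 -0.003   0.019 ] [ 0.14 -0.37 -0.09]
[-0.0995 -0.003   0.019 ] [ 0.39 -0.18 -0.25]
[-0.0893 -0.003   0.019 ] [0.29 0.31 0.44]
[-0.0794 -0.003   0.019 ] [ 0.75  0.59 -0.2 ]
10.4833
```

View pics/push.png

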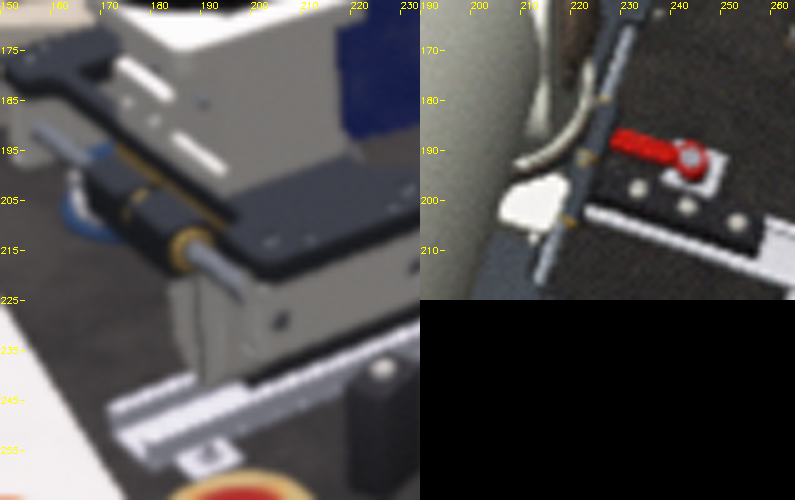

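The row is moving together: the front terminal went from (243,201) to (253,204) in the top view, and the cells stay upright. I'll push on to the stop, with a force check over the last part.

Run:
```python
from h import *
manip.servo_line(W(-.016,-.003,.019),vel=.035); manip.sleep(.2); print(RAIL(),FR())
x=-.016; n=0
while x<-.003:
    x+=.001; manip.servo_line(W(x,-.003,.019),vel=.02); manip.sleep(.1)
    f=np.mean([FR() for _ in range(5)],0); print(RAIL(),f.round(2))
    n=n+1 if f[0]<-4 else 0
    if n>=2 or f[0]<-8: break
manip.sleep(.2); print(manip.current_clock())
a=viewer.get_image("scene"); b=viewer.get_image("top")
manip.servo_line(W(x-.03,-.003,.019),vel=.06); manip.sleep(.2); print(RAIL(),FR(),manip.current_clock())
a=viewer.get_image("scene"); b=viewer.get_image("top")
crop("scene",175,180,115,80,5,"a",a); crop("top",225,170,75,60,5,"b",b)
A,B=cv2.imread("pics/a.png"),cv2.imread("pics/b.png"); o=np.zeros((700,575,3),'u1'); o[:400]=A;o[400:,:375]=B
cv2.imwrite("pics/home.png",o[:600] if 0 else cv2.resize(o,(493,600)))
```

```text
[-0.0161 -0.003   0.019 ] [-0.45 -0.07 -0.  ]
[-0.0151 -0.003   0.019 ] [-0.67  0.18  0.77]
[-0.0139 -0.0029  0.019 ] [-0.51 -0.2  -0.01]
[-0.0131 -0.0029  0.019 ] [-1.41 -0.64  0.69]
[-0.013  -0.0028  0.0191] [-4.93 -0.56 -0.61]
[-0.013  -0.0028  0.0192] [-6.54  1.51 -0.49]
14.7083
[-0.0405 -0.003   0.019 ] [-0.3  0.4 -0.4] 15.6583
```

View pics/home.png

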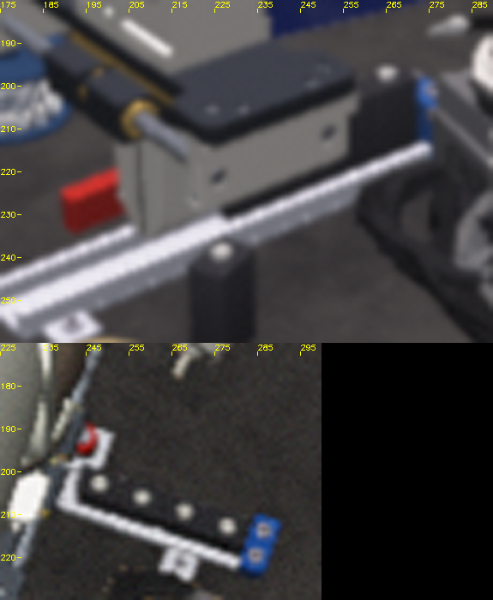

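The row is tight against the blue stop: terminals run from about (248.1,202.9) to (277.9,212.7) in the top view, and the cells are upright. The keeper is still open. Now I'll sweep it shut.

Run:
```python
from h import *
def rl(X):
    c,s=np.cos(P[2]),np.sin(P[2]); d=X[:2]-P[:2]; return np.round([c*d[0]+s*d[1],-s*d[0]+c*d[1]],4)
for u,v in((248.1,202.9),(258.1,205.9),(267.9,209.4),(277.9,212.7)): print(rl(on_plane("top",u,v,.052)),end=' ')
print()
def go(x,y,z,v): manip.servo_line(W(x,y,z),vel=v)
go(-.045,-.003,.075,.15); go(-.067,.085,.075,.2); go(-.067,.085,.022,.1); manip.sleep(.2); print(RAIL(),FR())
piv=np.array([-.009,.027]); r=.042; hx,hy=.0125,.015
go(-.064,.055,.022,.08); print(RAIL(),FR())
for t in np.r_[np.arange(1.5,.05,-.2),.05]:
    d=np.array([-np.sin(t),-np.cos(t)]); n=np.array([-np.cos(t),np.sin(t)])
    c=piv+r*d+.005*n-[hx,-hy]; go(*c,.022,.06); print(round(t,2),RAIL(),FR())
y=c[1]; x=c[0]; k=0
for i in range(14):
    x+=.001; go(x,y,.022,.02); manip.sleep(.1)
    f=np.mean([FR() for _ in range(5)],0); print(RAIL(),f.round(2))
    k=k+1 if f[0]<-3 else 0
    if k>=2 or f[0]<-7: break
print(manip.current_clock())
go(x-.03,y,.022,.06); go(x-.04,y,.15,.15); go(x-.12,y+.05,.25,.25); manip.sleep(.2); print(RAIL(),FR(),manip.current_clock())
a=viewer.get_image("scene"); b=viewer.get_image("top")
crop("scene",165,180,125,80,5,"a",a); crop("top",195,170,105,60,5,"b",b)
A,B=cv2.imread("pics/a.png"),cv2.imread("pics/b.png"); o=np.zeros((700,625,3),'u1'); o[:400]=A;o[400:,:525]=B
cv2.imwrite("pics/shut.png",cv2.resize(o,(536,600)))
```

```text
[0.0105 0.0007] [0.0368 0.0016] [0.063  0.0011] [0.0894 0.0013] 
[-0.0672  0.0856  0.0228] [0.31 0.73 0.68]
[-0.0642  0.0554  0.0224] [ 0.07  0.59 -0.31]
1.5 [-0.0638  0.0437  0.022 ] [0.38 0.32 0.64]
1.3 [-0.0633  0.035   0.0219] [0.63 0.59 0.33]
1.1 [-0.061   0.0267  0.0219] [ 0.22 -0.85 -0.56]
0.9 [-0.0572  0.0192  0.0219] [ 0.54  1.31 -0.6 ]
0.7 [-0.0519  0.0126  0.022 ] [-0.52 -0.19 -0.63]
0.5 [-0.0454  0.0071  0.0219] [ 0.41 -0.05  0.18]
0.3 [-0.038   0.003   0.0219] [-0.03 -0.17  0.66]
0.1 [-0.03    0.0005  0.022 ] [ 0.23 -0.47  0.3 ]
0.05 [-0.0285  0.0003  0.022 ] [-0.64 -0.04  0.52]
[-0.0276  0.0003  0.022 ] [-0.19 -0.56  0.79]
[-0.0265  0.0003  0.022 ] [-0.3   0.22  0.34]
[-0.0255  0.0003  0.022 ] [-0.17 -0.8   0.24]
[-0.025   0.0003  0.022 ] [-2.1  -0.18 -1.05]
[-0.0249  0.0003  0.0221] [-5.63 -0.73 -1.32]
[-0.0249  0.0003  0.0221] [-6.26 -0.11 -1.7 ]
23.0167
[-0.141   0.0493  0.2485] [-0.28 -0.38  0.78] 25.575
```

View pics/shut.png

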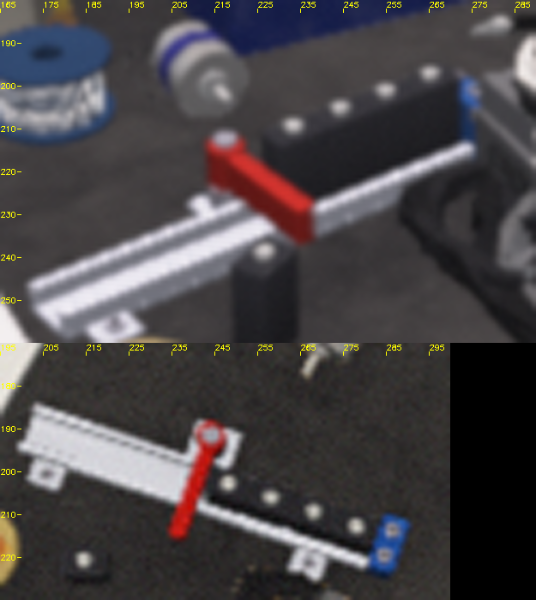

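The keeper now lies square across the rail, from the pivot at (242,191) to its tip at (235,215), right behind the row. The batteries are upright against the stop, the spare is untouched and the arm is clear. Handing in.

```bash
python3 -c "
from h import *
print(manip.hand_in(), manip.current_clock())"
```

```text
the job is handed in; nothing more can be done
the job is handed in; nothing more can be done
```

The row of four batteries is tight against the blue end stop, the red keeper arm is shut behind it, and the job is handed in. The last clock reading before hand-in was 25.6 s of the 42 s allowed.

**Pushing the row:** I pushed with the flat side of the closed fingers, tips 19 mm above the worktop. I stopped when the push force rose from about 0.5 N to 6.5 N with no further travel.

**Row position:** Read off the top view after the push, the batteries are at rail x of about 10.5, 37, 63 and 89 mm. The nominal places are 13, 39, 65 and 91 mm. Each reads about 2 mm short, by nearly the same amount, which is within the camera calibration error of about 2 mm. However, cell_4 reads only 0.5 mm above its lower limit.

**Keeper:** I swept it round from outside until it met its stop, where the force reached about 6 N with no further movement. In the last picture it lies square across the rail.

**Other checks:** In the last pictures the batteries stood upright and the spare and spool stood where they were. The tin is only partly in that frame, and I did not measure any of the three again. The arm ended clear, 0.25 m above the worktop.

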